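# Press the mat onto a well plate and hold the lever

### The arm

A 6-joint arm with a two-finger parallel gripper is mounted at the origin on the work surface. World frame = base frame: x ahead of the robot, y to its left, z up, the work surface at z = 0. Lengths are in m, angles in rad, forces in N, time in s.
With the tool pointing down it reaches from about 0.375 to 0.9 m from the base axis. Payload 3.1 kg.
Tool frame: the origin (TCP) lies on the centre line of the jaws, within the pads' length; the fingertips stand robot.tip_reach ahead of it and the grasp point (between the pads) lies 8 mm behind it (robot.tip_reach is the distance from the TCP to the fingertips, in m); z points along the fingers, y is the line along which they close (so a half turn about z gives the same grasp; the last joint's range is limited). The gripper opens to 87 mm and grips with 3 to 60 N. Pads are 19 mm wide; open, the fingers measure 117 mm over their backs; the gripper's body (75 mm by 190 mm) begins 51 mm behind the grasp point.
Start: joints at [-1.351, 0.527, 1.433, -0, 1.181, -0.178], TCP at [0.243, -0.576, 0.234] pointing down, gripper open.
Joint ranges: [-3.08, 3.08], [-0.75, 2.2], [0.22, 2.44], [-1.43, 4.57], [0, 2.65], [-2.85, 2.85]. Speed limits (rad/s): [2.79, 2.79, 3.14, 3.14, 3.14, 3.14].

### API

Orientations are given as a unit quaternion [x, y, z, w].
In Python, from rig import robot gives the robot as it stands.
- The arm moves only by the tool jog_arm, never from a script. Its argument "motion" is one flat list of numbers, 7 for each row, row after row: the shift along the tool's x, y, z scaled (see below), then the turn, a rotation vector about the tool's x, y, z scaled (see below), then the gripper's target within -1 to 1 (shut at 1, half-way at 0, fully open at -1). In form: [x, y, z, rx, ry, rz, hand, x, y, z, rx, ry, rz, hand, ...]. A call has 1 to 12 rows; each row shifts and turns the commanded pose from where the row before left it, along the tool's axes as they then stand; what a row does not reach is not made up. The controller multiplies each number of a shift by 4 cm and each number of a turn by 4 degrees. A row lasts 1/8 s, in which the tool goes at most 62.5 mm and 10.7 degrees, less where a joint would pass 70% of its speed; a pose out of reach is approached as far as the arm can. A call with a number of a shift or a turn outside -1 to 1 is refused whole. A call with a gripper value outside its range is refused whole. The fingers move at their own pace and stop on an object; "grip_force" is the grip in N (left out, the last holds). Time passes only in rows, so rows that do not move let the fingers close. It gives the time, the measured TCP pose, the force, the opening and the grip force at its end, in the units of the state.
- robot.get_obs(): the state, without advancing time (a new reading comes with each control period).
- robot.camera(name): name is "scene" or "top" or "wrist"; returns the picture (420x560x3 uint8, blue, green, red); there is no depth.
- robot.calibration(name): a dict with "fx", "fy", "cx", "cy" (pixels), "R" (3x3) and "t" (3): a world point X has camera coordinates R X + t; the wrist camera has in their place "T_tool_cam" (4x4, takes a point from camera to tool coordinates, whose origin is the TCP and whose axes are the flange's). Camera axes: x right, y down, z forward; pixel columns grow to the right and rows downward; lengths in m; the calibration is good to about 2 mm. A picture is of the moment at which its call begins: read the wrist's pose just before it. calibration takes no time and is no camera call.
- robot.hand_in(): hands the job in; it is judged then, once.
The state is a dict: "time": time; "q": joint angles; "joint_velocities": joint speeds; "joint_torque": joint torques, N m; "position": TCP position; "tool_rot": TCP orientation; "ft_force": force on the tool from outside, world axes, zero at the start; "moment": the same for the moment, N m; "grip_width": finger opening in m; "grip_force": force on a finger pad.
Only numpy, scipy, OpenCV 4.12 (cv2) and the standard library are available. Lean on these libraries where they do the work, as an engineer would, in place of code of your own. Each camera call takes 0.05 s, during which the arm holds its last target. There are 200 camera calls.

### The job

Seal the well plate: slide its tray along the guide by the upright knob, without lifting it out, under the raised press until it is home against the end stop, and only then bring the press's sprung handle down until the lever arms are level and keep it there for at least three seconds. Finish while still holding the handle down level. Leave the other things on the bench where they stand.

Things in the scene. Friction and masses are not known exactly. Their poses are not given: they have to be found in the camera images.
- press: Hand press bolted to the bench; origin on the bench below the pressing place's centre. x points from handle side to hinge, y along the guide to the end stop, z up. Bed 126 mm wide, 12 mm thick, y -300 to +90 mm; guide rails' inner faces at x = -52 and +52 mm, tops at z = 24 mm; stop's face at y = 72.5 mm, top at z = 36 mm. Grey hinge cheeks at y = -74 and +74 mm, 124 mm high.
- hinge (a point): Centre of the lever's hinge axis, which lies along the press's y, at x = +130, z = 100 mm in the press's frame, between the cheeks.
- sled: Loose steel tray 100 x 232 x 8 mm, about 0.3 to 0.65 kg, on the bed between the rails (2 mm play a side), with a fixed white well plate under a grey mat (85 x 127 mm, top 40 mm above the tray's underside). Origin at the underside below the plate's centre, axes as the press's. Home: edge on the stop, origin at the press's x, y and 12 mm up. Starts 70 to 130 mm short of that, in -y.
- knob (a point): Centre of grip of the tray's black upright knob, diameter 24 mm, from 8 to 63 mm above the tray's underside; this point is 46 mm above it (58 mm above the bench), at the tray's x = 0, y = -135 mm. The knob stays outside the press. Fingers pointing down and closing along the press's x can grip it here, clear of the rails.
- handle: Lever's black handle bar (a sleeve that turns freely), diameter 26 mm, 100 mm long along the press's y, between two steel arms 12 mm wide (100 mm clear). Origin at its centre, 270 mm from the hinge axis, about which it swings: raised at x = -117, z = 210 mm in the press's frame, level at x = -140, z = 100 mm (as high as the hinge). Free for 45 mm before and behind; take it from above.
- lever (a joint): Lever angle (rad): 0 fully raised (start; a spring takes it back there when let go), 0.42 arms level, 0.52 bottom stop. Pushing the handle takes about 2 to 5 N until the pad meets the mat (near 0.36), then about 10 N when level over the plate.
- pad: Sprung pressing pad under the lever, 80 x 112 x 14 mm, aluminium with rubber face, 130 mm from the hinge; origin at the centre of its underside. It gives up to 24 mm; with the lever level it is about 8 mm in and presses the mat with about 11 N. Raised, its lowest edge is about 80 mm above the bench, the mat's top 52 mm.
- bottle: Bystander: amber bottle, 70 mm across, 170 mm high, origin under its centre.
- jar: Bystander: small glass jar, 52 mm across, 75 mm high, origin under its centre.
- beaker: Bystander: clear beaker, 68 mm across, 85 mm high, origin under its centre, behind the guide.
- spare_plate: Bystander: loose well plate without mat, 85 x 127 x 20 mm, origin under its centre, in front of the guide.
- spanner: Bystander: spanner 140 mm long lying on the bench below and before the handle.
- vial_rack: Bystander: grey rack with amber vials, 110 x 70 x 51 mm, origin under its centre, off the open end of the guide.

How it is judged:
By the outcome, as a careful person would: the job done as asked, in the order asked, and still so for the second after the job is handed in, while the arm keeps its last pose, push and grip.
It also fails if it takes over 58 s, if anything falls off the work surface, if the arm or the gripper's body presses on something with over 40 N, if the wrist force passes 120 N, or if a joint passes its speed limit or range.

## Working session

There is one attempt and no reset: what is moved stays moved. The work goes in short steps, Python scripts to look and compute and a tool call to move; the robot and the scene stay as the last step left them, time stands still between calls to the robot, and variables do not carry over. Pictures are saved under pics/ and viewed, at most 10 in all, crops included, and the job is handed in when it is done.

Besides the shell and the picture viewer there is one more tool, called as name(argument=value, ...), one argument or row to a line, values as JSON. jog_arm: Moves the arm, as the interface text tells. Shifts and turns lie within -1 to 1; 1 stands for 4 cm of shift or 4 degrees of turn. Its arguments: {"type":"object","properties":{"motion":{"type":"array","items":{"type":"number"}},"grip_force":{"type":"number"}},"required":["motion"]}

```bash
mkdir -p pics
python3 - <<'E'
from rig import robot
import cv2
o=robot.get_obs();print(o['time'],o['position'],o['tool_rot'],robot.tip_reach,o['grip_width'])
for n in("scene","top"):
    cv2.imwrite(f'pics/{n}0.png',robot.camera(n));c=robot.calibration(n);print(n,c)
print(robot.calibration('wrist'))
E
```

```text
0.0 [ 0.24254414 -0.57524559  0.23255956] [ 9.80184989e-01  1.98081273e-01 -3.90161260e-05 -1.09289419e-03] 0.011 0.08716967744120228
scene {'fx': 382.28875970974417, 'fy': 382.28875970974417, 'cx': 282.2628957097908, 'cy': 204.96455728476846, 'R': array([[ 5.05189736e-04,  9.99998238e-01, -1.80804526e-03],
       [ 6.55519104e-01, -1.69655814e-03, -7.55176685e-01],
       [-7.55178422e-01, -8.03700702e-04, -6.55518806e-01]]), 't': array([ 0.00981202, -0.26317751,  1.4908956 ])}
top {'fx': 384.6609622539833, 'fy': 384.6609622539833, 'cx': 276.77527217499915, 'cy': 207.7788426075561, 'R': array([[-0.02257029, -0.99938701,  0.02676161],
       [-0.98268259,  0.0172527 , -0.18449195],
       [ 0.18391715, -0.0304622 , -0.98246961]]), 't': array([-0.01012083,  0.6117636 ,  0.95266015])}
{'fx': 338.44940765699374, 'fy': 338.44940765699374, 'cx': 278.3432984024368, 'cy': 214.33894189977732, 'T_tool_cam': array([[-3.77939898e-04, -9.58509744e-01, -2.85059516e-01,
         7.91261554e-02],
       [ 9.99999832e-01, -4.87315353e-04,  3.12765142e-04,
        -3.46312035e-04],
       [-4.38702315e-04, -2.85059350e-01,  9.58509768e-01,
        -1.50212033e-01],
       [ 0.00000000e+00,  0.00000000e+00,  0.00000000e+00,
         1.00000000e+00]])}
```

View pics/scene0.png

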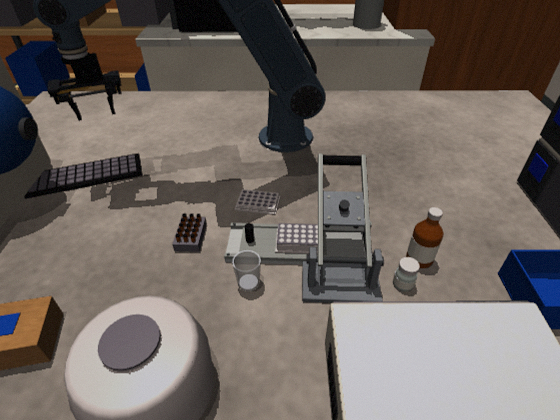

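View pics/top0.png

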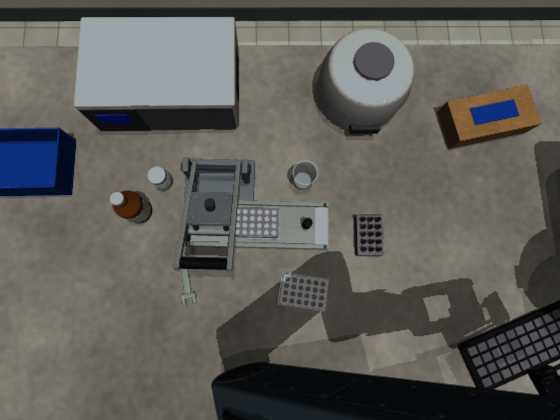

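The pictures show the press at top px ~(212,210), with the knob at ~(306,223) and the handle bar at ~(205,262). In the scene picture the knob is at ~(249,232) and the handle at ~(343,160). I'll enlarge both views.

Run:
```python
import cv2,numpy as np
t=cv2.imread('pics/top0.png')[145:315,165:345];s=cv2.imread('pics/scene0.png')[145:310,215:395]
a=cv2.resize(t,None,fx=4.4,fy=3.5,interpolation=cv2.INTER_CUBIC)
a=cv2.resize(t,(720,680),interpolation=cv2.INTER_CUBIC)[:600]
cv2.imwrite('pics/tc.png',cv2.convertScaleAbs(a,alpha=1.4,beta=20))
cv2.imwrite('pics/sc.png',cv2.convertScaleAbs(cv2.resize(s,(648,594),interpolation=cv2.INTER_CUBIC),alpha=1.4,beta=20))
```

```text
(no output)
```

View pics/tc.png

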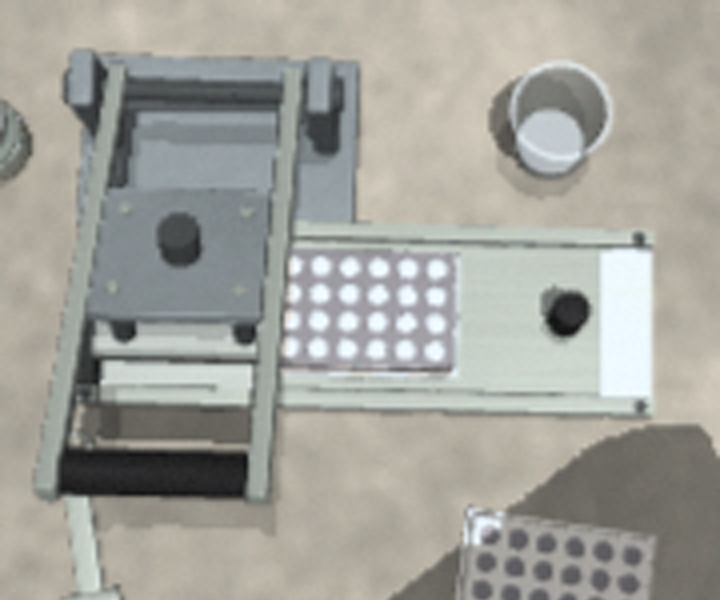

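View pics/sc.png

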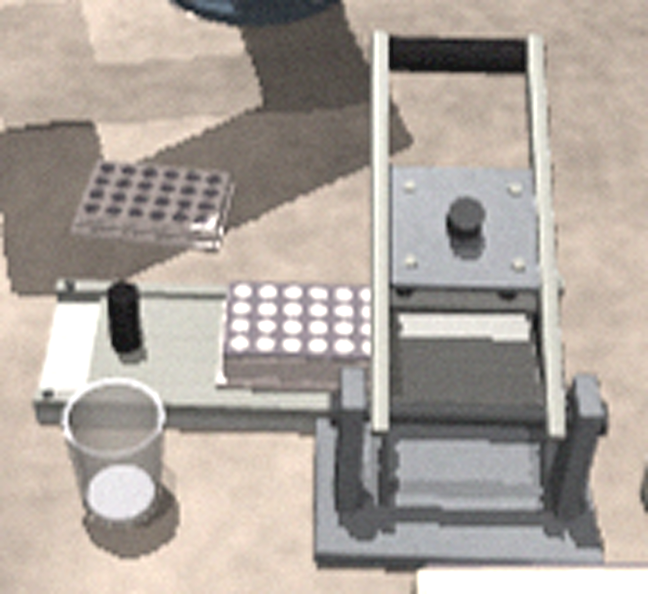

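The crops give these landmarks. Top crop (scale 4): knob top (568,314), handle ends (60,472) and (248,472), rail-end dots (640,238) and (640,405). Scene crop (scale 3.6): handle ends (389,54) and (527,55), knob top (123,288).

```bash
cat > h.py <<'E'
import numpy as np
from rig import robot
C={n:robot.calibration(n) for n in("scene","top")}
def ray(n,p,full=True):
    c=C[n]
    if full is True: p=(165+p[0]/4-.4,145+p[1]/4-.4) if n=="top" else (215+p[0]/3.6-.4,145+p[1]/3.6-.4)
    d=c['R'].T@np.array([(p[0]-c['cx'])/c['fx'],(p[1]-c['cy'])/c['fy'],1]);return -c['R'].T@c['t'],d
def pl(n,p,z,full=True):
    o,d=ray(n,p,full);return o+d*(z-o[2])/d[2]
def tri(a,b):
    A=0;B=0
    for o,d in (ray("top",a),ray("scene",b)):
        d=d/np.linalg.norm(d);P=np.eye(3)-np.outer(d,d);A=A+P;B=B+P@o
    return np.linalg.solve(A,B)
E
python3 - <<'E'
from h import *
np.set_printoptions(precision=4,suppress=True)
print('handle L',tri((248,472),(389,54)),'R',tri((60,472),(527,55)))
print('knob top',tri((568,312),(123,287)), pl("top",(568,314),.075),pl("scene",(123,287),.075),'base',pl("scene",(126,346),.02))
print('rail dots top z24',pl("top",(640,238),.024),pl("top",(640,405),.024))
print('rail dots scene',pl("scene",(66,287),.024),pl("scene",(47,395),.024))
# bed end/edge lines
print('rail outer edge far',pl("top",(300,224),.024),pl("top",(652,234),.024),'near',pl("top",(290,407),.024),pl("top",(650,414),.024))
print('cheek tops',pl("top",(85,58),.124),pl("top",(320,66),.124),pl("scene",(352,376),.124),pl("scene",(586,382),.124))
print('tray end',pl("top",(600,250),.02),pl("top",(600,393),.02))
E
```

```text
handle L [0.4645 0.0946 0.2117] R [0.4667 0.1948 0.212 ]
knob top [ 0.5678 -0.098   0.0767] [ 0.5668 -0.0974  0.075 ] [ 0.566  -0.0988  0.075 ] base [ 0.5733 -0.0993  0.02  ]
rail dots top z24 [ 0.6255 -0.1541  0.024 ] [ 0.5119 -0.1489  0.024 ]
rail dots scene [ 0.5128 -0.1504  0.024 ] [ 0.6262 -0.1533  0.024 ]
rail outer edge far [0.6392 0.0771 0.024 ] [ 0.6282 -0.1624  0.024 ] near [0.5153 0.0843 0.024 ] [ 0.5058 -0.1553  0.024 ]
cheek tops [0.7262 0.2034 0.124 ] [0.719  0.0574 0.124 ] [0.6995 0.0595 0.124 ] [0.705  0.2083 0.124 ]
tray end [ 0.6184 -0.1269  0.02  ] [ 0.5208 -0.1229  0.02  ]
```

jog_arm(
  motion=[1,-0.65,0,0,0,0,-1,1,-0.65,0,0,0,0,-1,1,-0.65,0,0,0,0,-1,1,-0.65,0,0,0,0,-1,1,-0.65,0,0,0,0,-1,1,-0.65,0,0,0,0,-1,1,-0.65,0,0,0,0,-1,1,-0.65,0,0,0,0,-1,1,-0.65,0,0,0,0,-1,1,-0.65,0,0,0,0,-1,1,-0.65,0,0,0,0,-1,1,-0.65,0,0,0,0,-1],
  grip_force=30,
)

```text
time: 1.6
position: [0.5644, -0.1006, 0.2332]
tool_rot: [0.98, 0.198, -0.0, -0.0]
ft_force: [-0.3, -0.5, 0.8]
grip_width: 0.0871
grip_force: 0.0
```

jog_arm(
  motion=[0,0,0,0,0,-1,-1,0,0,0,0,0,-1,-1,0,0,0,0,0,-1,-1,0,0,0,0,0,-1,-1,0,0,0,0,0,-1,-1,0,0,0,0,0,-1,-1,0,0,0,0,0,-1,-1,0,0,0,0,0,-1,-1,0,0,0,0,0,-1,-1,0,0,0,0,0,-1,-1,0,0,0,0,0,-1,-1,0,0,0,0,0,-1,-1],
)

```text
time: 3.1
position: [0.5635, -0.1019, 0.2331]
tool_rot: [0.814, 0.581, -0.0, -0.0]
ft_force: [-0.2, -0.5, 0.1]
grip_width: 0.0869
grip_force: 0.0
```

jog_arm(
  motion=[0,0,0,0,0,-1,-1,0,0,0,0,0,-1,-1,0,0,0,0,0,-1,-1,0,0,0,0,0,-1,-1,0,0,0,0,0,-0.2,-1,0,0,0,0,0,0,-1],
)

```text
time: 3.85
position: [0.5637, -0.1019, 0.2333]
tool_rot: [0.722, 0.692, -0.0, -0.0]
ft_force: [0.7, 0.5, -0.4]
grip_width: 0.087
grip_force: 0.0
```

Run:
```python
from h import *
import cv2
from scipy.spatial.transform import Rotation as R
np.set_printoptions(precision=4,suppress=True)
o=robot.get_obs();r=R.from_quat(o['tool_rot']).as_matrix();p=np.array(o['position']);print(o['time'],p,r,o['q'])
im=robot.camera('wrist');cv2.imwrite('pics/w1.png',im)
```

```text
3.85 [ 0.5637 -0.1019  0.2333] [[ 0.0418  0.9991 -0.0005]
 [ 0.9991 -0.0418  0.0002]
 [ 0.0002 -0.0005 -1.    ]] [-0.3739  0.4577  1.5657  0.      1.1188 -0.3321]
```

View pics/w1.png

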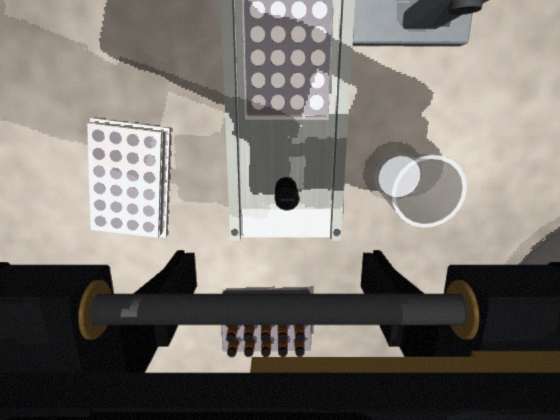

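The wrist picture shows the knob at about (287,193), with its top leaning to row ~201. The rail-end dots are at (235,232) and (337,232), and the rails look parallel to the image columns, so the yaw is right.

```bash
cat >> h.py <<'E'
from scipy.spatial.transform import Rotation as Ro
def wpl(px,z,o):
    c=robot.calibration('wrist');T=c['T_tool_cam'];r=Ro.from_quat(o['tool_rot']).as_matrix()
    d=r@T[:3,:3]@np.array([(px[0]-c['cx'])/c['fx'],(px[1]-c['cy'])/c['fy'],1]);s=r@T[:3,3]+o['position']
    return s+d*(z-s[2])/d[2]
E
python3 - <<'E'
from h import *
import cv2
np.set_printoptions(precision=4,suppress=True)
o=robot.get_obs()
im=cv2.imread('pics/w1.png');m=(im[165:220,265:310].max(2)<28)
ys,xs=np.nonzero(m);print(xs.min()+265,xs.max()+265,ys.min()+165,ys.max()+165)
for y in range(0,55,4):
    q=np.nonzero(m[y])[0]; print(y+165,q.min()+265 if len(q) else'',q.max()+265 if len(q) else '',len(q))
print(wpl((286,198),.075,o),wpl((287.5,186),.02,o),wpl((235,232),.024,o),wpl((337,232),.024,o),wpl((222,100),.024,o),wpl((349,100),.024,o))
E
```

```text
275 297 177 208
165   0
169   0
173   0
177 286 286 1
181 278 293 16
185 276 295 20
189 276 296 21
193 275 295 21
197 276 297 22
201 277 297 21
205 278 294 17
209   0
213   0
217   0
[ 0.5716 -0.0992  0.075 ] [ 0.5744 -0.0993  0.02  ] [ 0.5134 -0.1487  0.024 ] [ 0.6282 -0.1535  0.024 ] [ 0.5114 -0.0075  0.024 ] [ 0.6392 -0.0129  0.024 ]
```

jog_arm(
  motion=[0.06,0.19,0.6,0,0,0,-1,0,0,0.8,0,0,0,-1,0,0,0.8,0,0,0,-1,0,0,0.8,0,0,0,-1,0,0,0.8,0,0,0,-1,0,0,0.5,0,0,0,-1,0,0,0.2,0,0,0,-1,0,0,0,0,0,0,-1],
)

```text
time: 4.9
position: [0.5716, -0.0999, 0.0533]
tool_rot: [0.722, 0.692, -0.0, -0.0]
ft_force: [-0.3, 0.2, 0.7]
grip_width: 0.0871
grip_force: 0.0
```

jog_arm(
  motion=[0,0,0,0,0,0,0.2,0,0,0,0,0,0,0.4,0,0,0,0,0,0,0.6,0,0,0,0,0,0,1,0,0,0,0,0,0,1,0,0,0,0,0,0,1,0,0,0,0,0,0,1],
  grip_force=15,
)

```text
time: 5.78
position: [0.5716, -0.0999, 0.0535]
tool_rot: [0.721, 0.692, -0.0, -0.0]
ft_force: [0.2, -0.3, -0.5]
grip_width: 0.0247
grip_force: 0.0
```

jog_arm(
  motion=[0,0,0,0,0,0,1,0,0,0,0,0,0,1,0,0,0,0,0,0,1,0.1,0,0,0,0,0,1,0.15,0,0,0,0,0,1],
)

```text
time: 6.4
position: [0.5721, -0.0901, 0.0535]
tool_rot: [0.722, 0.692, -0.0, 0.0]
ft_force: [0.1, -2.6, -0.7]
grip_width: 0.0233
grip_force: 15.0
```

jog_arm(
  motion=[0.2,0,0,0,0,0,1,0.2,0,0,0,0,0,1,0.2,0,0,0,0,0,1,0.2,0,0,0,0,0,1,0.2,0,0,0,0,0,1,0.2,0,0,0,0,0,1,0.2,0,0,0,0,0,1,0.2,0,0,0,0,0,1],
)

```text
time: 7.4
position: [0.5746, -0.0254, 0.0535]
tool_rot: [0.721, 0.692, -0.0, -0.0]
ft_force: [-0.8, -1.8, -1.9]
grip_width: 0.0231
grip_force: 15.0
```

jog_arm(
  motion=[0.12,0,0,0,0,0,1,0.12,0,0,0,0,0,1,0.12,0,0,0,0,0,1,0.1,0,0,0,0,0,1,0.05,0,0,0,0,0,1],
)

```text
time: 8.02
position: [0.5754, -0.0054, 0.0535]
tool_rot: [0.721, 0.693, -0.0, -0.0]
ft_force: [-1.0, -1.7, -2.3]
grip_width: 0.0237
grip_force: 15.0
```

jog_arm(
  motion=[0.05,0,0,0,0,0,1,0.05,0,0,0,0,0,1,0.05,0,0,0,0,0,1],
)

```text
time: 8.4
position: [0.5757, 0.0005, 0.0535]
tool_rot: [0.722, 0.692, -0.0, -0.0]
ft_force: [0.3, -1.7, -1.3]
grip_width: 0.0236
grip_force: 15.0
```

jog_arm(
  motion=[0.05,0,0,0,0,0,1,0.05,0,0,0,0,0,1],
)

```text
time: 8.65
position: [0.576, 0.0041, 0.0536]
tool_rot: [0.721, 0.693, -0.0, 0.0]
ft_force: [-0.8, -6.9, -1.4]
grip_width: 0.0234
grip_force: 15.0
```

jog_arm(
  motion=[0.05,0,0,0,0,0,1,0,0,0,0,0,0,1],
)

```text
time: 8.9
position: [0.576, 0.0042, 0.0538]
tool_rot: [0.721, 0.693, -0.001, 0.001]
ft_force: [-0.9, -10.2, -1.0]
grip_width: 0.0238
grip_force: 15.0
```

jog_arm(
  motion=[0.05,0,0,0,0,0,1,0,0,0,0,0,0,1],
)

```text
time: 9.15
position: [0.5761, 0.0043, 0.0541]
tool_rot: [0.72, 0.694, -0.002, 0.002]
ft_force: [-2.3, -14.9, 0.8]
grip_width: 0.0237
grip_force: 15.0
```

jog_arm(
  motion=[-0.07,0,0,0,0,0,1,0,0,0,0,0,0,1],
)

```text
time: 9.4
position: [0.576, 0.0041, 0.0537]
tool_rot: [0.721, 0.693, -0.001, 0.001]
ft_force: [-1.2, -7.0, -0.6]
grip_width: 0.024
grip_force: 15.0
```

jog_arm(
  motion=[0,0,0,0,0,0,0.2,0,0,0,0,0,0,0,0,0,0,0,0,0,-0.5,0,0,0,0,0,0,-1,0,0,0,0,0,0,-1,0,0,0,0,0,0,-1],
)

```text
time: 10.15
position: [0.5759, 0.0056, 0.0535]
tool_rot: [0.721, 0.692, 0.0, -0.0]
ft_force: [-0.2, -0.3, 0.2]
grip_width: 0.0756
grip_force: 0.0
```

jog_arm(
  motion=[0,0,-0.3,0,0,0,-1,0,0,-0.6,0,0,0,-1,0,0,-1,0,0,0,-1,0,0,-1,0,0,0,-1,0,0,-1,0,0,0,-1,0,0,-1,0,0,0,-1,0,0,-1,0,0,0,-1,0,0,-0.3,0,0,0,-1,0,0,0,0,0,0,-1],
)

```text
time: 11.28
position: [0.5759, 0.0056, 0.3023]
tool_rot: [0.721, 0.692, 0.0, 0.001]
ft_force: [-0.3, 0.5, -0.3]
grip_width: 0.0871
grip_force: 0.0
```

Run:
```python
from h import *
import cv2
o=robot.get_obs();print(o['time'],o['position'],o['q'])
w=robot.camera('wrist');t=robot.camera('top')
t=cv2.resize(t[145:285,165:345],(540,420),interpolation=cv2.INTER_CUBIC)
cv2.imwrite('pics/c2.png',np.hstack([cv2.resize(w,(0,0),fx=.75,fy=.75),t[:315,:380]]))
cv2.imwrite('pics/w2.png',w);cv2.imwrite('pics/t2.png',robot.camera('top'))
```

```text
11.275 [0.57586458 0.00556939 0.30225307] [-1.84278378e-01  3.87639955e-01  1.47465907e+00 -1.81302311e-05
  1.27778817e+00 -1.43211438e-01]
```

View pics/c2.png

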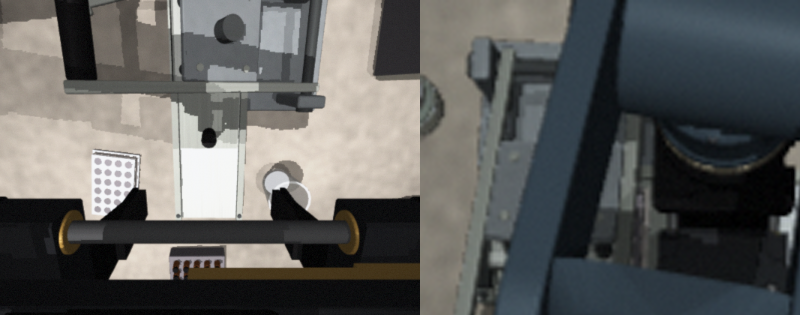

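The wrist half shows the knob at about (209,137) and the tray's end edge at row ~149, i.e. (209,149)/0.75 in the full picture. Next I'll check that edge and the bed's end edge, which is a known 140.5 mm from it when the tray is home.

Run:
```python
from h import *
import cv2
np.set_printoptions(precision=4,suppress=True)
o=robot.get_obs();w=cv2.imread('pics/w2.png').astype(int).sum(2)
for c in (255,265,295,305):
    col=np.convolve(w[:,c],[1,1,0,-1,-1],'same');r=170+np.argmax(np.abs(col[170:240]));print(c,r,w[r-2:r+3,c])
    col2=col[265:300];r2=265+np.argmax(np.abs(col2));print('end',r2,wpl((c,r),.02,o),wpl((c,r2),.012,o))
c=robot.calibration('wrist');print(wpl((279,188),.075,o))
```

```text
255 197 [616 631 675 736 742]
end 293 [ 0.5428 -0.0182  0.02  ] [ 0.5334 -0.163   0.012 ]
265 174 [263 287 379 563 615]
end 293 [0.5574 0.0114 0.02  ] [ 0.5479 -0.1636  0.012 ]
295 177 [294 352 544 562 566]
end 293 [0.5957 0.006  0.02  ] [ 0.5913 -0.1653  0.012 ]
305 171 [286 283 359 533 579]
end 293 [0.6087 0.0132 0.02  ] [ 0.6058 -0.1659  0.012 ]
[0.5752 0.0042 0.075 ]
```

jog_arm(
  motion=[0.84,-0.73,0,0,0,0,-1,0.84,-0.73,0,0,0,0,-1,0.84,-0.73,0,0,0,0,-1,0.83,-0.73,0,0,0,0,-1,0,0,0,0,0,0,-1,0,0,0,0,0,0,-1],
)

```text
time: 12.18
position: [0.4648, 0.1441, 0.3008]
tool_rot: [0.721, 0.693, -0.001, -0.0]
ft_force: [0.6, -0.4, 0.1]
grip_width: 0.0868
grip_force: 0.0
```

Run:
```python
from h import *
import cv2
o=robot.get_obs();print(o['time'],o['position'],o['q'])
cv2.imwrite('pics/w3.png',np.hstack([robot.camera('wrist'),robot.camera('scene')[120:,215:455].repeat(1,0)]) if 0 else robot.camera('wrist'))
```

```text
12.175 [0.46482323 0.14408558 0.30075345] [ 7.07587553e-02  2.57745890e-01  1.68162513e+00 -5.01638676e-04
  1.20331079e+00  1.11458092e-01]
```

View pics/w3.png

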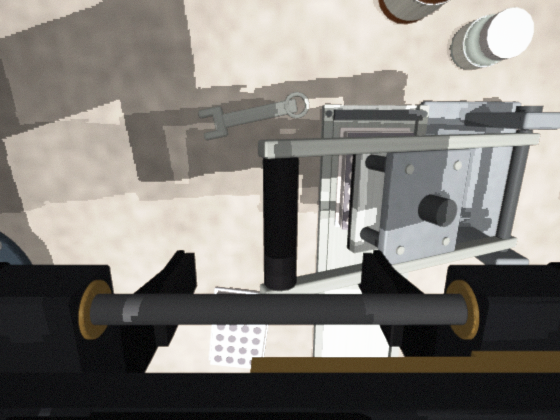

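The handle bar lies centred between the fingers: column ~280, rows 150–288, within 4 mm of the TCP along y. I'll descend and grip it.

jog_arm(
  motion=[0,0,0.6,0,0,0,-1,0,0,0.7,0,0,0,-1,0,0,0.6,0,0,0,-1,0,0,0.4,0,0,0,-1,0,0,0.2,0,0,0,-1,0,0,0,0,0,0,-1],
)

```text
time: 12.98
position: [0.4651, 0.1437, 0.201]
tool_rot: [0.722, 0.692, -0.0, -0.0]
ft_force: [0.0, 0.5, 0.9]
grip_width: 0.0867
grip_force: 0.0
```

jog_arm(
  motion=[0,0,0,0,0,0,0.2,0,0,0,0,0,0,0.5,0,0,0,0,0,0,1,0,0,0,0,0,0,1,0,0,0,0,0,0,1,0,0,0,0,0,0,1,0,0,0,0,0,0,1,0,0,0,0,0,0,1],
  grip_force=30,
)

```text
time: 13.98
position: [0.4659, 0.1442, 0.2018]
tool_rot: [0.721, 0.692, 0.001, 0.001]
ft_force: [2.8, 0.1, -0.8]
grip_width: 0.0251
grip_force: 30.0
```

jog_arm(
  motion=[0,-0.08,0.186,0,0,0,1,0,-0.074,0.188,0,0,0,1,0,-0.068,0.191,0,0,0,1,0,-0.063,0.193,0,0,0,1],
)

```text
time: 14.48
position: [0.4543, 0.1448, 0.1709]
tool_rot: [0.721, 0.692, 0.001, 0.001]
ft_force: [5.3, -0.4, 1.2]
grip_width: 0.025
grip_force: 30.0
```

jog_arm(
  motion=[0,-0.057,0.194,0,0,0,1,0,-0.051,0.196,0,0,0,1,0,-0.045,0.197,0,0,0,1,0,-0.039,0.199,0,0,0,1,0,-0.033,0.2,0,0,0,1,0,-0.027,0.2,0,0,0,1],
)

```text
time: 15.22
position: [0.4444, 0.1452, 0.1237]
tool_rot: [0.721, 0.692, 0.001, 0.001]
ft_force: [5.1, -0.1, 3.5]
grip_width: 0.0251
grip_force: 30.0
```

jog_arm(
  motion=[0,-0.021,0.2,0,0,0,1,0,-0.015,0.2,0,0,0,1,0,-0.009,0.2,0,0,0,1,0,-0.003,0.2,0,0,0,1,0,0,0,0,0,0,1],
)

```text
time: 15.85
position: [0.4425, 0.1453, 0.092]
tool_rot: [0.721, 0.692, 0.001, 0.001]
ft_force: [4.7, -0.4, 8.5]
grip_width: 0.025
grip_force: 30.0
```

Run:
```python
from h import *
import cv2
o=robot.get_obs();print(o['time'],o['position'],o['ft_force'])
s=robot.camera('scene');w=robot.camera('wrist');cv2.imwrite('pics/w4.png',w)
a=cv2.resize(s[160:310,290:400],(440,600),interpolation=cv2.INTER_CUBIC)
b=cv2.resize(w[80:330,230:560],(360,273))
c=np.zeros((600,800,3),np.uint8);c[:,:440]=a;c[:273,440:]=b
cv2.imwrite('pics/c4.png',cv2.convertScaleAbs(c,alpha=1.4,beta=15))
# predicted pixels of handle axis ends and hinge ends for level lever
c=C['scene'];ex=np.array([.9991,-.042,0]);ey=np.array([.042,.9991,0]);O=np.array([.5817,.1391,0])
for x,z in((-140,100),(130,100),(-140,106),(-140,94)):
  for y in(-56,56):
    X=c['R']@(O+ex*x/1e3+ey*y/1e3+[0,0,z/1e3])+c['t'];u=c['fx']*X[0]/X[2]+c['cx'];v=c['fy']*X[1]/X[2]+c['cy'];print(x,y,z,((u-290)*4,(v-160)*4))
```

```text
15.85 [0.44246166 0.14529561 0.09196239] [ 4.74687408 -0.41463132  8.45909756]
-140 -56 100 (np.float64(107.34444894969329), np.float64(108.86447392844491))
-140 56 100 (np.float64(264.8287182977674), np.float64(112.68770802759752))
130 -56 100 (np.float64(119.7520131299409), np.float64(396.57227199842873))
130 56 100 (np.float64(313.4936767727195), np.float64(402.4571779972473))
-140 -56 106 (np.float64(107.82848125525243), np.float64(102.24841222759869))
-140 56 106 (np.float64(265.88482421980007), np.float64(106.06330197847979))
-140 -56 94 (np.float64(106.86388645555985), np.float64(115.43310803774864))
-140 56 94 (np.float64(263.78020834032986), np.float64(119.26446852075173))
```

View pics/c4.png

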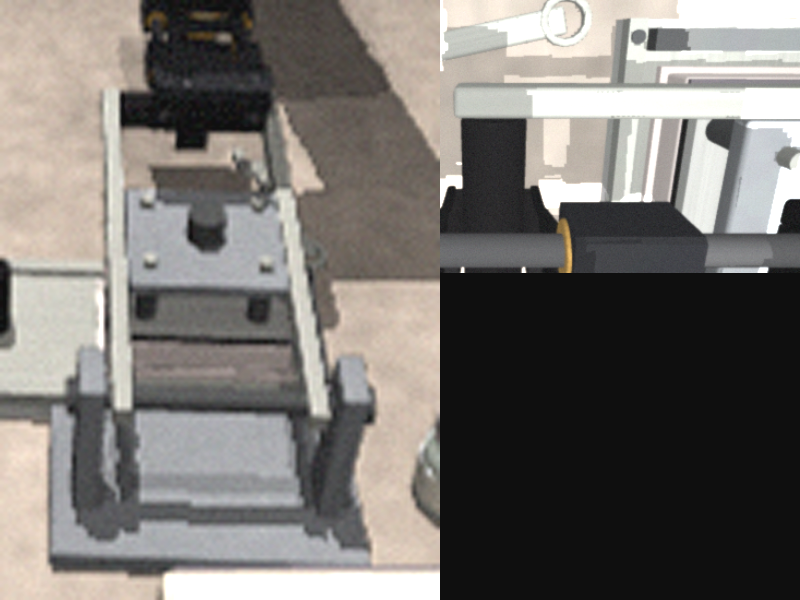

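In the scene half of the picture the bar's centre sits at row ~110. For a level lever my prediction is 109, so it is level to within about 2 mm. The arms are symmetric and the pad is on the mat. Now I'll hold.

jog_arm(
  motion=[0,0,0,0,0,0,1,0,0,0,0,0,0,1,0,0,0,0,0,0,1,0,0,0,0,0,0,1,0,0,0,0,0,0,1,0,0,0,0,0,0,1,0,0,0,0,0,0,1,0,0,0,0,0,0,1,0,0,0,0,0,0,1,0,0,0,0,0,0,1,0,0,0,0,0,0,1,0,0,0,0,0,0,1],
)

```text
time: 17.45
position: [0.4424, 0.1453, 0.0923]
tool_rot: [0.721, 0.692, 0.001, 0.001]
ft_force: [4.5, -0.6, 7.5]
grip_width: 0.0256
grip_force: 30.0
```

jog_arm(
  motion=[0,0,0,0,0,0,1,0,0,0,0,0,0,1,0,0,0,0,0,0,1,0,0,0,0,0,0,1,0,0,0,0,0,0,1,0,0,0,0,0,0,1,0,0,0,0,0,0,1,0,0,0,0,0,0,1,0,0,0,0,0,0,1,0,0,0,0,0,0,1,0,0,0,0,0,0,1,0,0,0,0,0,0,1],
)

```text
time: 18.95
position: [0.4424, 0.1453, 0.0923]
tool_rot: [0.721, 0.692, 0.001, 0.001]
ft_force: [4.1, -0.6, 7.1]
grip_width: 0.025
grip_force: 30.0
```

jog_arm(
  motion=[0,0,0,0,0,0,1,0,0,0,0,0,0,1,0,0,0,0,0,0,1,0,0,0,0,0,0,1,0,0,0,0,0,0,1,0,0,0,0,0,0,1,0,0,0,0,0,0,1,0,0,0,0,0,0,1,0,0,0,0,0,0,1,0,0,0,0,0,0,1,0,0,0,0,0,0,1,0,0,0,0,0,0,1],
)

```text
time: 20.45
position: [0.4424, 0.1453, 0.0923]
tool_rot: [0.722, 0.692, 0.001, 0.001]
ft_force: [4.5, -1.1, 6.8]
grip_width: 0.0251
grip_force: 30.0
```

The vertical force is slowly easing (8.5 to 6.8 N), so the bar may be creeping in the fingers. I'll compare its row in the scene picture with the earlier one.

Run:
```python
from h import *
import cv2
s=robot.camera('scene');w=robot.camera('wrist');w0=cv2.imread('pics/w4.png')
g=cv2.cvtColor(cv2.resize(s[160:310,290:400],(440,600),interpolation=cv2.INTER_CUBIC),6)
g0=cv2.cvtColor(cv2.imread('pics/c4.png')[:,:440],6)
for G in(g0,g):
    p=G[70:150,128:142].mean(1);p=(p-p.min())/(p.max()-p.min());print([70+i for i in range(1,80) if (p[i]<.4)!=(p[i-1]<.4)])
# arm image shift in the wrist view (arm strip)
a=cv2.cvtColor(w0,6)[140:200,240:320].astype(np.float32);b=cv2.cvtColor(w,6)[140:200,240:320].astype(np.float32)
print(cv2.phaseCorrelate(a,b))
a=cv2.cvtColor(w0,6)[90:280,440:556].astype(np.float32);b=cv2.cvtColor(w,6)[90:280,440:556].astype(np.float32)
print(cv2.phaseCorrelate(a,b)); print(robot.get_obs()['time'])
```

```text
[93, 127]
[93, 127]
((-0.025262970091695536, 0.06787074132025239), 1.0058871124188105)
((-0.0843234065623264, -0.013233981252966487), 1.00016751628783)
20.55
```

```bash
python3 -c "
from rig import robot
print(robot.hand_in())"
```

```text
the job is handed in; nothing more can be done
None
```

I slid the tray home against the end stop, then pulled the handle down to level (within about 2 mm by camera). I held it there for over 4 s and handed the job in at about 20.6 s with the handle still gripped down; the push had eased from 8.5 to 6.8 N, with no movement of the bar visible.

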